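# Hang the measuring-tool caddy on the bench rail

## Robot

A 6-joint arm with a two-finger parallel gripper is mounted at the origin on the work surface. World frame = base frame: x ahead of the robot, y to its left, z up, the work surface at z = 0. Lengths are in m, angles in rad, forces in N, time in s.
With the tool pointing down it reaches from about 0.35 to 0.975 m from the base axis. Payload 4.9 kg.
Tool frame: the origin (TCP) lies at the very end of the fingers, on their centre line; the grasp point (between the pads) lies 19 mm behind it; z points along the fingers, y is the line along which they close (so a half turn about z gives the same grasp; the last joint's range is limited). The gripper opens to 85 mm and grips with 20 to 120 N. Pads are 22 mm wide; open, the fingers measure 114 mm over their backs; the gripper's body (76 mm by 85 mm) begins 54 mm behind the grasp point. The pads swing forward as they close: fully open they stand 13 mm farther back than shut.
Start: joints at [1.108, 0.053, 1.613, -0, 1.476, -0.119], TCP at [0.211, 0.588, 0.231] pointing down, gripper open.
Joint ranges: [-3.01, 3.01], [-1.01, 2.22], [0.06, 2.58], [-1.02, 4.17], [0.09, 2.62], [-3.14, 3.14]. Speed limits (rad/s): [2.57, 2.57, 3.14, 3.14, 3.14, 3.14].

## Interface

Orientations are given as a unit quaternion [w, x, y, z].
In Python, from rig import robot, cams gives the robot as it stands.
- The arm moves only by the tool servo_tool, never from a script. Its arguments are lists of equal length, an entry for each row: "slide": the shift along the tool's x, y, z scaled (see below), a list of three; "angular": the turn, a rotation vector about the tool's x, y, z scaled (see below), a list of three; "hand": the closure, from 0 (fully open) to 1 (shut). A call has 1 to 10 rows; each row is the pose to reach, as a shift and turn from the pose commanded when the call began, along the tool's axes at that moment, turning the shorter way round; what a row does not reach only later rows make up. The controller multiplies each number of a shift by 8 cm and each number of a turn by 180 degrees. A row lasts 1/12 s, in which the tool goes at most 41.7 mm and 7.16 degrees, less where a joint would pass 70% of its speed; a pose out of reach is approached as far as the arm can. A call with a number of a shift or a turn outside -1 to 1 is refused whole. A call with a gripper value outside its range is refused whole. The fingers move at their own pace and stop on an object; "force" is the grip in N (left out, the last holds). Time passes only in rows, so rows that repeat a pose let the fingers close. It gives the time, the measured TCP pose, the force, the opening and the grip force at its end, in the units of the state.
- robot.get_state(): the state, without advancing time (a new reading comes with each control period).
- cams.camera(name): name is "scene" or "top" or "wrist"; returns the picture (480x640x3 uint8, red, green, blue); there is no depth.
- cams.camera_params(name): a dict with "fx", "fy", "cx", "cy" (pixels), "camera_from_world" (4x4, takes a point from world to camera coordinates); the wrist camera has in their place "T_tool_cam" (4x4, takes a point from camera to tool coordinates, whose origin is the TCP and whose axes are the flange's). Camera axes: x right, y up, looking along -z (the intrinsics and any distortion apply to the point x, -y, -z); pixel columns grow to the right and rows downward; lengths in m; the calibration is good to about 2 mm. A picture is of the moment at which its call begins: read the wrist's pose just before it. camera_params takes no time and is no camera call.
- robot.close_job(): hands the job in; it is judged then, once.
The state is a dict: "time_s": time; "q": joint angles; "qvel": joint speeds; "joint_efforts": joint torques, N m; "eef_pos": TCP position; "orientation": TCP orientation; "ft_force": force on the tool from outside, world axes, zero at the start; "moment": the same for the moment, N m; "width": finger opening in m; "gripper_force": force on a finger pad.
Only numpy, scipy, OpenCV 4.12 (cv2) and the standard library are available. Lean on these libraries where they do the work, as an engineer would, in place of code of your own. Each camera call takes 0.05 s, during which the arm holds its last target. There are 200 camera calls.

## Task

Pick up the orange caddy by its upright grip, carry it tipped about 20 degrees with its front up, and hook the lip along its back over the round steel rail, near the middle of the rail and on the side where the flat stop bar stands out. Then swing its front down until it hangs flat and level on the rail with its back against the stop bar, and let go. Leave the blue and the black caddy where they stand.

Things in the scene. Friction and masses are not known exactly. Their poses are not given: they have to be found in the camera images.
- orange_caddy_grip (a point): Grip centre of the orange 0.3 kg caddy, 76 mm above its underside; z up, front -x, back +x. Grip block 36 (x) x 20 (y) mm, 50 to 100 mm above underside. Tray 70 (x) x 90 (y), 50 high. Back face x = 35; a lip along it, open below: underside z = -6, top z = -1, slot x = 35 to 49, 12 deep, then its outer wall flares at 45 degrees to x = 68, z = -36 (mouth 30 wide). Values in mm from the grip centre
- rail_mid (a point): Middle of the axis of a fixed level steel rail, 10 mm thick, 130 mm up, along y, 260 mm clear between two posts with 22 mm ball caps. 52 mm lower a flat stop bar, 18 mm high, its face at x = -9 mm. The caddy hangs on the -x side, its axes parallel to these; hung flat, its grip centre is near x = -44, z = 11 mm. Base plate 120 (x) x 320 (y) x 12 mm on the bench
- blue_caddy_grip (a point): Grip centre of the blue caddy, same shape, size and axes as the orange one. A bystander: leave it where it stands
- black_caddy_grip (a point): Grip centre of the black caddy, same shape, size and axes as the orange one. A bystander: leave it where it stands

How it is judged:
By the outcome, as a careful person would: the job done as asked, in the order asked, and still so for the second after the job is handed in, with the robot touching nothing.
It also fails if it takes over 45 s, if anything falls off the work surface, if the arm or the gripper's body presses on something with over 40 N, if the wrist force passes 120 N, or if a joint passes its speed limit or range.

## Working session

There is one attempt and no reset: what is moved stays moved. The work goes in short steps, Python scripts to look and compute and a tool call to move; the robot and the scene stay as the last step left them, time stands still between calls to the robot, and variables do not carry over. Pictures are saved under pics/ and viewed, at most 10 in all, crops included, and the job is handed in when it is done.

Besides the shell and the picture viewer there is one more tool, called after "Call:" as name(argument=value, ...), one argument or row to a line, values as JSON. servo_tool: Moves the arm, as the interface text tells. Shifts and turns lie within -1 to 1; 1 stands for 8 cm of shift or 180 degrees of turn. Its arguments: {"type":"object","properties":{"slide":{"type":"array","items":{"type":"array","items":{"type":"number"}}},"angular":{"type":"array","items":{"type":"array","items":{"type":"number"}}},"hand":{"type":"array","items":{"type":"number"}},"force":{"type":"number"}},"required":["slide","angular","hand"]}

```bash
mkdir -p pics; python3 - <<'E'
from rig import robot, cams
import cv2, numpy as np
s=robot.get_state(); print(s)
for n in ("scene","top"):
    im=cams.camera(n); cv2.imwrite(f"pics/{n}0.png",im[:,:,::-1]); p=cams.camera_params(n); print(n,p)
print(cams.camera_params("wrist"))
E
```

```text
{'time_s': 0.0, 'q': array([ 1.10800616e+00,  5.33752970e-02,  1.61430520e+00,  1.47687414e-05,
        1.47599621e+00, -1.19007227e-01]), 'qvel': array([-7.48025076e-04,  8.77507216e-04,  9.87154059e-04,  8.44506123e-04,
       -8.40119433e-05, -3.91272845e-04]), 'joint_efforts': array([ 1.32276517e-03, -3.93674719e+01, -3.70180893e+01,  3.58152317e-05,
        6.83415463e-03,  2.20759091e-06]), 'eef_pos': array([0.21037521, 0.58786441, 0.2300449 ]), 'orientation': array([-3.05909993e-04,  1.71046852e-01,  9.85262345e-01, -9.96143431e-04]), 'ft_force': array([-0.67872913,  0.3136202 ,  0.57005407]), 'moment': array([ 0.04851256, -0.00077265, -0.00612483]), 'gripper_force': 0.0, 'width': 0.0852208334299281}
scene {'fx': 525.5813763347361, 'fy': 525.5813763347361, 'cx': 316.13854493867905, 'cy': 231.5086659260816, 'camera_from_world': array([[ 0.42783268,  0.90362153,  0.02067194, -0.23643911],
       [-0.56272472,  0.24839313,  0.78844261,  0.20522573],
       [ 0.70731895, -0.34895413,  0.61476087, -1.2589431 ],
       [ 0.        ,  0.        ,  0.        ,  1.        ]])}
top {'fx': 504.2395553048486, 'fy': 504.2395553048486, 'cx': 319.72679654378084, 'cy': 237.13492435320936, 'camera_from_world': array([[-0.14368864, -0.98959561, -0.00735502,  0.06643793],
       [ 0.95624003, -0.14075185,  0.25650327, -0.57473309],
       [-0.25486974,  0.02982344,  0.96651538, -0.90677083],
       [ 0.        ,  0.        ,  0.        ,  1.        ]])}
{'fx': 336.7571616278613, 'fy': 336.7571616278613, 'cx': 316.7178743981074, 'cy': 237.95558353456278, 'T_tool_cam': array([[ 2.40159448e-04,  9.48666082e-01,  3.16279319e-01,
         8.15470594e-02],
       [ 9.99999892e-01, -3.54061447e-04,  3.02664947e-04,
         7.86567356e-04],
       [ 3.99110283e-04,  3.16279212e-01, -9.48666064e-01,
        -1.42208297e-01],
       [ 0.00000000e+00,  0.00000000e+00,  0.00000000e+00,
         1.00000000e+00]])}
```

View pics/scene0.png

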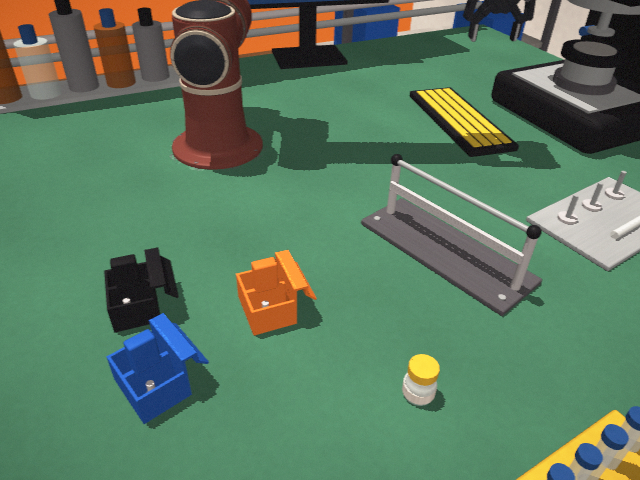

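View pics/top0.png

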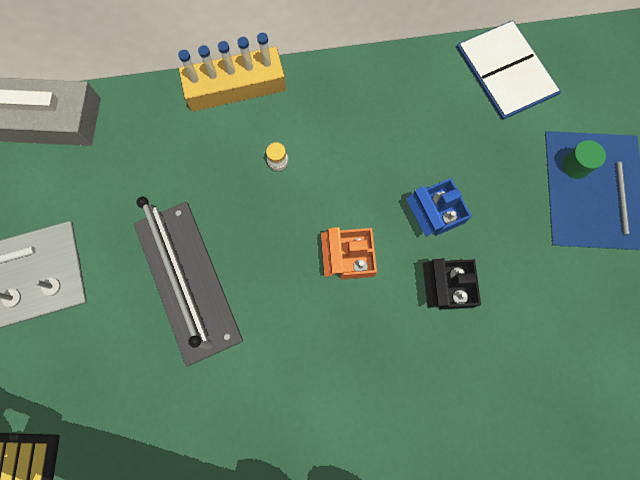

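The top view shows the orange caddy at (350,253) with its lip towards image left. The rail runs between ball caps at (142,202) and (195,341), with the stop bar on its right side, facing the caddies. I'll zoom in on the caddy and measure the caps.

```bash
cat > h.py <<'E'
import numpy as np, cv2
from rig import robot, cams
from scipy.spatial.transform import Rotation as R
P={n:cams.camera_params(n) for n in ("scene","top")}
def ray(n,u,v,p=None,M=None):
    p=P[n] if p is None else p
    W=np.linalg.inv(p["camera_from_world"]) if M is None else M
    d=W[:3,:3]@np.array([(u-p["cx"])/p["fx"],-(v-p["cy"])/p["fy"],-1]); return W[:3,3],d/np.linalg.norm(d)
def onz(n,u,v,z,**k):
    o,d=ray(n,u,v,**k); return o+d*(z-o[2])/d[2]
def tri(*rs):
    A=sum(np.eye(3)-np.outer(d,d) for o,d in rs); b=sum((np.eye(3)-np.outer(d,d))@o for o,d in rs)
    x=np.linalg.solve(A,b); return x,[np.linalg.norm((np.eye(3)-np.outer(d,d))@(x-o)) for o,d in rs]
def proj(n,X):
    p=P[n]; c=p["camera_from_world"]@np.append(X,1); return p["cx"]+p["fx"]*c[0]/-c[2], p["cy"]-p["fy"]*c[1]/-c[2]
def blob(im,mask,u,v,r):
    m=np.zeros_like(mask); m[v-r:v+r,u-r:u+r]=mask[v-r:v+r,u-r:u+r]
    n,l,s,c=cv2.connectedComponentsWithStats(m); k=1+np.argmax(s[1:,4]); return s[k],c[k]
E
python3 - <<'E'
from h import *
T=cv2.imread("pics/top0.png");S=cv2.imread("pics/scene0.png")
caps={}
for n,im,pts in (("top",T,[(142,202),(195,341)]),("scene",S,[(533,232),(397,160)])):
    m=(im.max(2)<45).astype(np.uint8)
    for i,(u,v) in enumerate(pts):
        s,c=blob(im,m,u,v,11); print(n,i,s,c); caps[n,i]=c
X=[tri(*(ray(n,*caps[n,i]) for n in ("top","scene"))) for i in (0,1)]
print(X)
for n,im in (("top",T),("scene",S)):
    for i in (0,1): print(n,i,onz(n,*caps[n,i],.13))
c=lambda im,u,v:cv2.resize(im[v-50:v+50,u-50:u+50],(400,400),interpolation=cv2.INTER_CUBIC)
cv2.imwrite("pics/or0.png",np.hstack([c(T,350,253),c(S,277,292)]))
E
```

```text
top 0 [137 197  11  11  69] [141.84057971 201.31884058]
top 1 [189 336  12  11  97] [194.63917526 340.68041237]
scene 0 [527 225  14  14 132] [533.37121212 232.17424242]
scene 1 [391 154  11  12  69] [395.53623188 159.39130435]
[(array([0.68133475, 0.30434463, 0.12894919]), [np.float64(0.00042732858006370826), np.float64(0.0004273285800636297)]), (array([0.41059724, 0.22652505, 0.12990095]), [np.float64(0.0004183829866651272), np.float64(0.00041838298666506505)])]
top 0 [0.68120995 0.30437968 0.13      ]
top 1 [0.41078465 0.22688579 0.13      ]
scene 0 [0.68220067 0.30255346 0.13      ]
scene 1 [0.41070027 0.22595615 0.13      ]
```

View pics/or0.png

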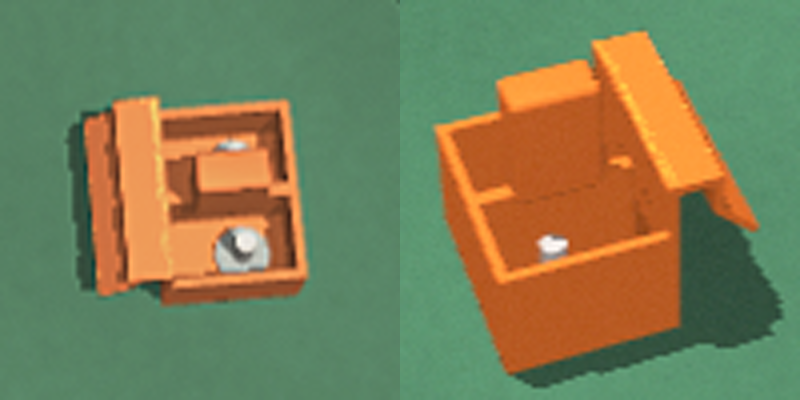

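The caddy crop shows the lip on the image-left side in the top view, with corners at crop pixels (113,98), (158,97), (172,277) and (126,283). The front rim corners are at (290,100) and (307,277). The grip block top spans about (198..270,150..190).

```bash
python3 - <<'E'
from h import *
t=lambda u,v:(300+u/4-.4,203+v/4-.4)
s=lambda u,v:(227+(u-400)/4-.4,242+v/4-.4)
pairs={"front+y?":((307,277),(437,127),.05,(-35,45)),"front-y":((290,100),(503,278),.05,(-35,-45))}
# check which scene corner is which
def ang(a,b): d=b-a; return np.degrees(np.arctan2(d[1],d[0]))
F1=onz("top",*t(307,277),.05);F2=onz("top",*t(290,100),.05)
print("front",F1,F2,"yaw",ang(F2,F1)-90,np.linalg.norm(F1-F2))
G1=onz("scene",*s(437,127),.05);G2=onz("scene",*s(503,278),.05)
print("front sc",G1,G2,"yaw",ang(G2,G1)-90,np.linalg.norm(G1-G2))
for a,b in (((113,98),(126,283)),((158,97),(172,277))):
    A=onz("top",*t(*a),.075);B=onz("top",*t(*b),.075);print("lip",A,B,ang(A,B)-90,np.linalg.norm(A-B))
A=onz("scene",*s(594,40),.075);B=onz("scene",*s(672,190),.075);print("lip sc inner",A,B,ang(B,A)-90)
A=onz("scene",*s(645,32),.075);B=onz("scene",*s(723,182),.075);print("lip sc outer",A,B,ang(B,A)-90)
print("grip top", np.mean([onz("top",*t(*q),.1) for q in ((198,155),(270,150),(270,187),(198,190))],0))
print("grip sc", np.mean([onz("scene",*s(*q),.1) for q in ((497,80),(587,61),(602,90),(512,111))],0))
E
```

```text
front [ 0.49904612 -0.11794051  0.05      ] [ 0.58923549 -0.12504603  0.05      ] yaw 85.4952879419175 0.0904688354251941
front sc [ 0.50077748 -0.11741346  0.05      ] [ 0.58830336 -0.12141033  0.05      ] yaw 87.38540292791143 0.08761709021139992
lip [ 0.59615669 -0.03605498  0.075     ] [ 0.50432516 -0.02861298  0.075     ] 85.36689387945589 0.09213258680520768
lip [ 0.59344948 -0.05791948  0.075     ] [ 0.50401477 -0.05080381  0.075     ] 85.45097383341835 0.08971733427805115
lip sc inner [ 0.50413851 -0.05119523  0.075     ] [ 0.59505607 -0.05681292  0.075     ] 86.46425881636179
lip sc outer [ 0.5077985  -0.03069257  0.075     ] [ 0.5988811  -0.03796713  0.075     ] 85.4336136521469
grip top [ 0.54560107 -0.08602003  0.1       ]
grip sc [ 0.54947565 -0.08622791  0.1       ]
```

Caddy yaw is about 85.5° with its grip centre at (0.547, -0.086). Rail mid is (0.546, 0.2655, 0.13) and rail yaw is 106.0°. I'll move over to the caddy.

Call:
servo_tool(
  slide=[
    [-0.5,-0.48,0],
    [-1,-0.96,0],
    [-1,-0.96,0],
    [-1,-0.96,0],
  ],
  angular=[
    [0,0,0],
    [0,0,0],
    [0,0,0],
    [0,0,0],
  ],
  hand=[0,0,0,0],
)

```text
time_s: 0.43
eef_pos: [0.2616, 0.4856, 0.2305]
orientation: [0.0, 0.173, 0.985, -0.001]
ft_force: [-0.4, 0.6, -0.4]
width: 0.0858
gripper_force: 0.0
```

Call:
servo_tool(
  slide=[
    [-0.5,-0.48,0],
    [-1,-0.96,0],
    [-1,-0.96,0],
  ],
  angular=[
    [0,0,0],
    [0,0,0],
    [0,0,0],
  ],
  hand=[0,0,0],
)

```text
time_s: 0.68
eef_pos: [0.3099, 0.3879, 0.2308]
orientation: [-0.0, 0.171, 0.985, -0.001]
ft_force: [0.1, -0.7, 0.4]
width: 0.0853
gripper_force: 0.0
```

Call:
servo_tool(
  slide=[
    [-0.5,-0.48,0],
    [-1,-0.96,0],
    [-1,-0.96,0],
  ],
  angular=[
    [0,0,0],
    [0,0,0],
    [0,0,0],
  ],
  hand=[0,0,0],
)

```text
time_s: 0.93
eef_pos: [0.3596, 0.2884, 0.231]
orientation: [0.0, 0.172, 0.985, -0.0]
ft_force: [-0.1, 0.2, 0.8]
width: 0.0856
gripper_force: 0.0
```

Call:
servo_tool(
  slide=[
    [-0.5,-0.48,0],
    [-1,-0.96,0],
    [-1,-0.96,0],
  ],
  angular=[
    [0,0,0],
    [0,0,0],
    [0,0,0],
  ],
  hand=[0,0,0],
)

```text
time_s: 1.18
eef_pos: [0.4092, 0.189, 0.2312]
orientation: [0.0, 0.172, 0.985, -0.0]
ft_force: [-0.1, -0.2, -0.2]
width: 0.0854
gripper_force: 0.0
```

Call:
servo_tool(
  slide=[
    [-0.5,-0.48,0],
    [-1,-0.96,0],
    [-1,-0.96,0],
  ],
  angular=[
    [0,0,0],
    [0,0,0],
    [0,0,0],
  ],
  hand=[0,0,0],
)

```text
time_s: 1.43
eef_pos: [0.4587, 0.0895, 0.2312]
orientation: [0.0, 0.172, 0.985, -0.0]
ft_force: [-0.6, -0.6, -0.0]
width: 0.0854
gripper_force: 0.0
```

Call:
servo_tool(
  slide=[
    [-0.5,-0.48,0],
    [-1,-0.96,0],
    [-1,-0.96,0],
  ],
  angular=[
    [0,0,0],
    [0,0,0],
    [0,0,0],
  ],
  hand=[0,0,0],
)

```text
time_s: 1.68
eef_pos: [0.5082, -0.0099, 0.231]
orientation: [0.0, 0.172, 0.985, -0.0]
ft_force: [-0.3, -0.1, -0.2]
width: 0.0855
gripper_force: 0.0
```

Call:
servo_tool(
  slide=[
    [0,0,0],
    [0,0,0],
    [0,0,0],
    [0,0,0],
    [0,0,0],
    [0,0,0],
    [0,0,0],
    [0,0,0],
    [0,0,0],
    [0,0,0],
  ],
  angular=[
    [0,0,0.3],
    [0,0,0.3],
    [0,0,0.3],
    [0,0,0.3],
    [0,0,0.3],
    [0,0,0.3],
    [0,0,0.3],
    [0,0,0.3],
    [0,0,0.3],
    [0,0,0.3],
  ],
  hand=[0,0,0,0,0,0,0,0,0,0],
)

```text
time_s: 2.52
eef_pos: [0.5072, -0.0069, 0.231]
orientation: [-0.0, 0.599, 0.801, -0.0]
ft_force: [0.3, 0.0, -0.5]
width: 0.0852
gripper_force: 0.0
```

```bash
cat >> h.py <<'E'
def cur():
    s=robot.get_state(); q=s["orientation"]; return s["eef_pos"],R.from_quat([q[1],q[2],q[3],q[0]]),s
def Rt(yaw,tilt=0):  # tool x = caddy x at yaw deg; tilt deg = front up
    c=R.from_euler("z",yaw,degrees=True)*R.from_euler("y",tilt,degrees=True)
    return c*R.from_euler("x",180,degrees=True), c
def plan(p,Rg):
    p0,R0,s=cur()
    print("slide",np.round(R0.inv().apply(np.array(p)-p0)/.08,3),"ang",np.round((R0.inv()*Rg).as_rotvec()/np.pi,4))
E
python3 - <<'E'
from h import *
plan([.547,-.086,.2],Rt(85.5)[0])
E
```

```text
slide [-1.089  0.197  0.386] ang [-2.000e-04 -1.000e-04  1.163e-01]
```

Call:
servo_tool(
  slide=[
    [-0.5,0.1,0.2],
    [-1,0.2,0.38],
    [-1,0.2,0.38],
    [-1,0.2,0.38],
    [-1,0.2,0.38],
  ],
  angular=[
    [0,0,0.03],
    [0,0,0.116],
    [0,0,0.116],
    [0,0,0.116],
    [0,0,0.116],
  ],
  hand=[0,0,0,0,0],
)

```text
time_s: 2.93
eef_pos: [0.545, -0.0794, 0.2005]
orientation: [-0.001, 0.734, 0.679, -0.0]
ft_force: [-0.3, -0.0, -0.4]
width: 0.0851
gripper_force: 0.0
```

```bash
python3 - <<'E'
from h import *
p,r,s=cur(); im=cams.camera("wrist"); cv2.imwrite("pics/w1.png",im[:,:,::-1])
plan([.547,-.0862,.2],Rt(85.5)[0]); print(p)
np.savez("w1.npz",p=p,q=r.as_quat())
E
```

```text
slide [-0.087  0.031  0.014] ang [ 0.     -0.0001  0.0008]
[ 0.54495966 -0.07943423  0.20051578]
```

View pics/w1.png

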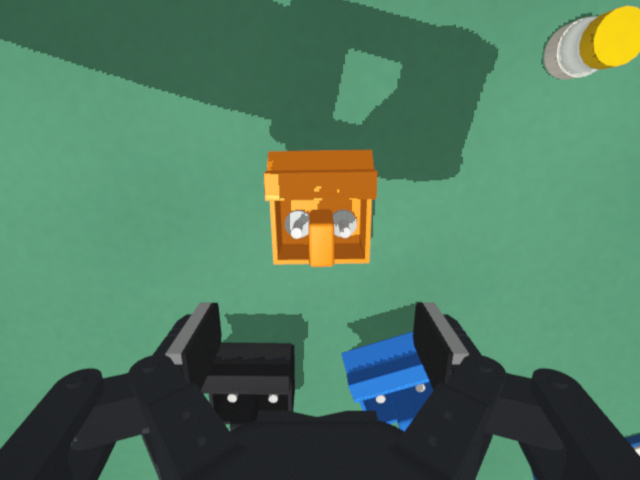

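The wrist view shows the grip block top at u≈309–334, v≈212–250. The front rim's outer corners are at about (273,264) and (370,262), and the lip spans v≈172–199. I'll check these against the earlier estimate.

```bash
python3 - <<'E'
from h import *
d=np.load("w1.npz"); M=np.eye(4); M[:3,:3]=R.from_quat(d["q"]).as_matrix(); M[:3,3]=d["p"]
pw=cams.camera_params("wrist"); M=M@pw["T_tool_cam"]
im=cv2.imread("pics/w1.png"); g=lambda u,v,z: onz("w",u,v,z,p=pw,M=M)
for v in (225,235,245,255): print(v,im[v,300:345].astype(int)[:,2].tolist())
print("col",im[195:275,321,2].tolist())
a,b=g(273,264,.05),g(370,262,.05);print("front",a,b,(a+b)/2,np.degrees(np.arctan2(*(a-b)[[1,0]]))-90, np.linalg.norm(a-b))
a,b=g(265,199,.075),g(376,198,.075);print("lip",a,b,(a+b)/2,np.degrees(np.arctan2(*(a-b)[[1,0]]))-90)
for v in (212,240,248,265):print("grip",v,g(321.5,v,.1))
E
```

```text
225 [124, 121, 137, 186, 214, 221, 224, 223, 202, 216, 233, 239, 242, 242, 242, 242, 242, 242, 241, 241, 241, 241, 242, 242, 242, 242, 242, 243, 243, 243, 242, 234, 219, 190, 195, 165, 152, 194, 164, 125, 118, 120, 122, 124, 125]
235 [251, 233, 221, 219, 214, 208, 200, 193, 198, 237, 254, 255, 255, 255, 255, 255, 255, 255, 255, 255, 255, 255, 255, 255, 255, 255, 255, 255, 255, 255, 255, 252, 238, 214, 188, 191, 198, 205, 209, 213, 220, 236, 241, 242, 243]
245 [152, 152, 152, 153, 153, 154, 154, 153, 172, 230, 253, 255, 255, 255, 255, 255, 255, 255, 255, 255, 255, 255, 255, 255, 255, 255, 255, 255, 255, 255, 255, 251, 237, 213, 171, 152, 152, 152, 152, 152, 152, 151, 151, 152, 152]
255 [151, 152, 152, 152, 152, 152, 152, 152, 162, 218, 247, 255, 255, 255, 255, 255, 255, 255, 255, 255, 255, 255, 255, 255, 255, 255, 255, 255, 255, 255, 255, 250, 236, 212, 170, 153, 151, 151, 152, 152, 152, 152, 152, 152, 152]
col [186, 187, 193, 230, 240, 216, 191, 187, 187, 187, 187, 187, 186, 182, 167, 152, 150, 151, 151, 152, 151, 152, 151, 151, 153, 153, 153, 158, 189, 222, 241, 252, 255, 255, 255, 255, 255, 255, 255, 255, 255, 255, 255, 255, 255, 255, 255, 255, 255, 255, 255, 255, 255, 255, 255, 255, 255, 255, 255, 255, 255, 255, 255, 255, 255, 255, 255, 255, 255, 255, 248, 211, 138, 101, 99, 99, 97, 99, 99, 100]
front [ 0.5006398  -0.11738206  0.05      ] [ 0.5916323  -0.12237283  0.05      ] [ 0.54613605 -0.11987744  0.05      ] 86.86057673164183 0.09112926726454812
lip [ 0.50520075 -0.05029865  0.075     ] [ 0.59451672 -0.05637735  0.075     ] [ 0.54985874 -0.053338    0.075     ] 86.10655101080096
grip 212 [ 0.54999112 -0.05832909  0.1       ]
grip 240 [ 0.54840189 -0.08017021  0.1       ]
grip 248 [ 0.54793153 -0.08663441  0.1       ]
grip 265 [ 0.5469067  -0.10071892  0.1       ]
```

```bash
python3 - <<'E'
from h import *
plan([.5475,-.0853,.12],Rt(85.8)[0]); plan([.5475,-.0853,.06],Rt(85.8)[0])
E
```

```text
slide [-0.076  0.036  1.014] ang [ 0.     -0.0001 -0.0009]
slide [-0.076  0.036  1.764] ang [ 0.     -0.0001 -0.0009]
```

Call:
servo_tool(
  slide=[
    [-0.07,0.035,0.3],
    [-0.07,0.035,0.7],
    [-0.07,0.035,1],
    [-0.07,0.035,1],
  ],
  angular=[
    [0,0,0],
    [0,0,0],
    [0,0,0],
    [0,0,0],
  ],
  hand=[0,0,0,0],
)

```text
time_s: 3.32
eef_pos: [0.5437, -0.0832, 0.1158]
orientation: [-0.004, 0.733, 0.68, -0.002]
ft_force: [-1.7, -0.7, -0.5]
width: 0.0855
gripper_force: 0.0
```

Call:
servo_tool(
  slide=[
    [0,0,0.25],
    [0,0,0.5],
    [0,0,0.75],
    [0,0,0.75],
    [0,0,0.75],
  ],
  angular=[
    [0,0,0],
    [0,0,0],
    [0,0,0],
    [0,0,0],
    [0,0,0],
  ],
  hand=[0,0,0,0,0],
)

```text
time_s: 3.73
eef_pos: [0.5474, -0.0847, 0.0618]
orientation: [-0.0, 0.734, 0.679, -0.0]
ft_force: [-0.3, -0.1, -0.1]
width: 0.0853
gripper_force: 0.0
```

```bash
python3 - <<'E'
from h import *
plan([.5475,-.0853,.06],Rt(85.8)[0])
E
```

```text
slide [-0.007  0.001  0.022] ang [-0.     -0.     -0.0014]
```

Call:
servo_tool(
  slide=[
    [0,0,0],
    [0,0,0],
    [0,0,0],
    [0,0,0],
    [0,0,0],
    [0,0,0],
    [0,0,0],
    [0,0,0],
    [0,0,0],
    [0,0,0],
  ],
  angular=[
    [0,0,0],
    [0,0,0],
    [0,0,0],
    [0,0,0],
    [0,0,0],
    [0,0,0],
    [0,0,0],
    [0,0,0],
    [0,0,0],
    [0,0,0],
  ],
  hand=[1,1,1,1,1,1,1,1,1,1],
  force=70,
)

```text
time_s: 4.57
eef_pos: [0.5481, -0.0856, 0.0617]
orientation: [0.001, 0.735, 0.678, 0.0]
ft_force: [1.1, -0.3, 4.8]
width: 0.0193
gripper_force: 69.5
```

Call:
servo_tool(
  slide=[
    [0,0,-0.25],
    [0,0,-0.6],
    [0,0,-1],
    [0,0,-1],
  ],
  angular=[
    [0,0,0],
    [0,0,0],
    [0,0,0],
    [0,0,0],
  ],
  hand=[1,1,1,1],
)

```text
time_s: 4.9
eef_pos: [0.5503, -0.0861, 0.1464]
orientation: [0.004, 0.735, 0.678, 0.002]
ft_force: [2.0, -0.8, -0.7]
width: 0.0193
gripper_force: 69.2
```

Call:
servo_tool(
  slide=[
    [0.3,0,-0.4],
    [0.7,0,-0.7],
    [1,0,-0.7],
    [1,0,-0.7],
  ],
  angular=[
    [0,0,0],
    [0,0,0],
    [0,0,0],
    [0,0,0],
  ],
  hand=[1,1,1,1],
)

```text
time_s: 5.23
eef_pos: [0.5539, -0.002, 0.197]
orientation: [-0.001, 0.734, 0.68, 0.001]
ft_force: [1.6, -0.2, -3.2]
width: 0.0192
gripper_force: 69.4
```

```bash
cat >> h.py <<'E'
rail=np.array([.546,.2655,.1295]); RY=106.0
G=np.array([0,0,-.0143])   # grip centre in tool frame
def tcp(xr,zr,tilt,yaw=RY,dy=0):  # TCP so that the rail lies at caddy (xr,dy,zr) mm
    Rg,c=Rt(yaw,tilt); g=rail-c.apply(np.array([xr,dy,zr])/1000); return g-Rg.apply(G),Rg
E
python3 - <<'E'
from h import *
p,r,s=cur();print(p,s["width"])
print(tcp(42,-60,20)[0]); plan(*tcp(42,-60,20))
E
```

```text
[ 0.55391646 -0.0020312   0.19695287] 0.019189418864323477
[0.5525703  0.24258663 0.1868088 ]
slide [ 3.047 -0.25   0.133] ang [-0.0194 -0.1106 -0.1121]
```

Call:
servo_tool(
  slide=[
    [0.2,0,-0.2],
    [0.5,0,-0.4],
    [0.8,0,-0.4],
    [0.8,0,-0.4],
    [0.8,0,-0.4],
    [0.8,0,-0.4],
  ],
  angular=[
    [-0.003,-0.02,-0.02],
    [-0.01,-0.055,-0.056],
    [-0.015,-0.083,-0.084],
    [-0.0194,-0.1106,-0.1121],
    [-0.0194,-0.1106,-0.1121],
    [-0.0194,-0.1106,-0.1121],
  ],
  hand=[1,1,1,1,1,1],
)

```text
time_s: 5.73
eef_pos: [0.557, 0.0592, 0.2254]
orientation: [0.137, 0.593, 0.786, -0.107]
ft_force: [-0.9, -0.4, -2.7]
width: 0.019
gripper_force: 69.4
```

```bash
python3 - <<'E'
from h import *
print(cur()[0]);plan(*tcp(42,-60,20))
E
```

```text
[0.55698398 0.05915973 0.22538954]
slide [ 2.25   0.578 -0.311] ang [-0.0023  0.0001  0.0002]
```

Call:
servo_tool(
  slide=[
    [0.4,0.2,-0.3],
    [0.8,0.4,-0.5],
    [1,0.58,-0.5],
    [1,0.58,-0.5],
  ],
  angular=[
    [0,0,0],
    [0,0,0],
    [0,0,0],
    [0,0,0],
  ],
  hand=[1,1,1,1],
)

```text
time_s: 6.07
eef_pos: [0.5802, 0.1581, 0.237]
orientation: [0.137, 0.594, 0.786, -0.105]
ft_force: [-0.6, -1.0, -2.0]
width: 0.0191
gripper_force: 70.0
```

Call:
servo_tool(
  slide=[
    [0.4,0,0],
    [0.8,0,0],
    [1,0,0],
    [1,0,0],
    [1,0,0],
    [1,0,0],
  ],
  angular=[
    [0,0,0],
    [0,0,0],
    [0,0,0],
    [0,0,0],
    [0,0,0],
    [0,0,0],
  ],
  hand=[1,1,1,1,1,1],
)

```text
time_s: 6.57
eef_pos: [0.5593, 0.2268, 0.2111]
orientation: [0.139, 0.595, 0.785, -0.106]
ft_force: [0.1, -0.5, -2.9]
width: 0.0192
gripper_force: 69.9
```

```bash
python3 - <<'E'
from h import *
T=cams.camera("top")[:,:,::-1];S=cams.camera("scene")[:,:,::-1]
cv2.imwrite("pics/top2.png",T);cv2.imwrite("pics/scene2.png",S)
p,r,s=cur();print(p,s["ft_force"]);plan(*tcp(42,-60,20))
g=p+r.apply(G); c=r*R.from_euler("x",180,degrees=True)
print("rail in caddy mm",c.inv().apply(rail-g)*1000)
# expected lip top corners (inner x=28?, outer)
for n in ("top","scene"):
    u,v=map(int,proj(n,g+c.apply([.045,0,0]))); print(n,u,v)
    for X in ([.068,.045,-.036],[.068,-.045,-.036],[-.018,0.01,.024],[.051,.045,-.001],[.051,-.045,-.001],[-.035,-.045,-.026],[-.035,.045,-.026],[-.035,-.045,-.076]): print(X,np.round(proj(n,g+c.apply(X)),1))
c=lambda im,n:(lambda u,v:cv2.resize(im[v-65:v+65,u-50:u+50],(400,520),interpolation=cv2.INTER_CUBIC))(*map(int,proj(n,g+r.apply([.03,0,0]))))
print([tuple(map(int,proj(n,g+r.apply([.03,0,0])))) for n in ("top","scene")])
cv2.imwrite("pics/z2.png",np.hstack([c(T,"top"),c(S,"scene")]))
E
```

```text
[0.55956014 0.22705208 0.21185044] [ 0.10716246  0.12337629 -3.05095821]
slide [ 0.305 -0.032  0.222] ang [-0.0009  0.0006 -0.0018]
rail in caddy mm [ 66.51079992   2.61981513 -77.64954577]
top 148 259
[0.068, 0.045, -0.036] [160.3 289.9]
[0.068, -0.045, -0.036] [143.4 243.4]
[-0.018, 0.01, 0.024] [171.9 245.9]
[0.051, 0.045, -0.001] [155.1 285.3]
[0.051, -0.045, -0.001] [137.6 236.8]
[-0.035, -0.045, -0.026] [186.6 215.1]
[-0.035, 0.045, -0.026] [205.3 262.8]
[-0.035, -0.045, -0.076] [202.6 219.2]
scene 471 149
[0.068, 0.045, -0.036] [448.  159.4]
[0.068, -0.045, -0.036] [493.1 181.6]
[-0.018, 0.01, 0.024] [451.9 131.5]
[0.051, 0.045, -0.001] [450.7 139.8]
[0.051, -0.045, -0.001] [497.3 161.4]
[-0.035, -0.045, -0.026] [463.2 177.4]
[-0.035, 0.045, -0.026] [415.8 153.4]
[-0.035, -0.045, -0.076] [450.1 208.1]
[(155, 255), (466, 149)]
```

View pics/z2.png

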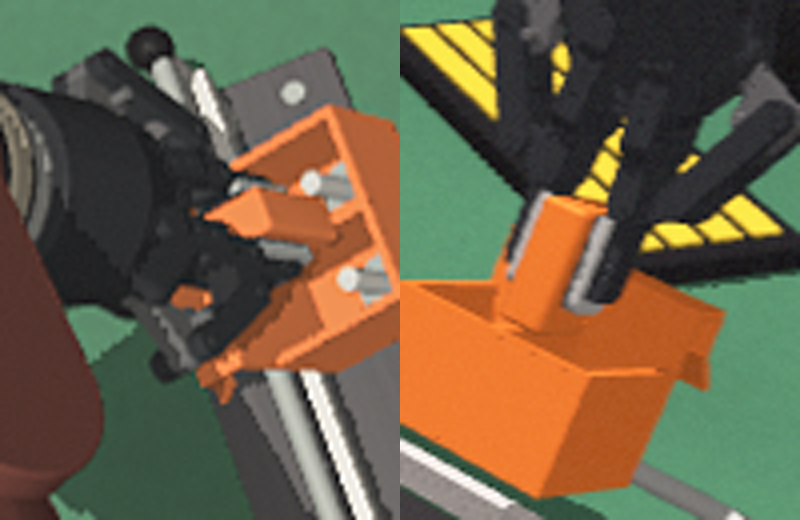

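The crop matches prediction to about 1 px: lip corner seen at (497,162) against (497.3,161.4) predicted, and bottom corner at (450.6,208.1) against (450.1,208.1). I'll go to the pre-hook pose.

Call:
servo_tool(
  slide=[
    [0.15,-0.03,0],
    [0.3,-0.03,0.1],
    [0.3,-0.03,0.22],
    [0.3,-0.03,0.22],
    [0.3,-0.03,0.22],
  ],
  angular=[
    [0,0,0],
    [0,0,0],
    [0,0,0],
    [0,0,0],
    [0,0,0],
  ],
  hand=[1,1,1,1,1],
)

```text
time_s: 7.08
eef_pos: [0.5512, 0.2432, 0.1848]
orientation: [0.138, 0.594, 0.785, -0.107]
ft_force: [0.7, -1.9, -3.0]
width: 0.0196
gripper_force: 69.9
```

```bash
sed -i 's/.1295\])/.1300])/' h.py; cat >> h.py <<'E'
def inrail():
    p,r,s=cur(); g=p+r.apply(G); c=r*R.from_euler("x",180,degrees=True)
    print("rail in caddy mm",c.inv().apply(rail-g)*1000,"yaw/tilt",c.as_euler("ZYX",degrees=True),"F",s["ft_force"],s["time_s"]); return g,c
E
python3 - <<'E'
from h import *
inrail(); plan(*tcp(42,-30,20))
E
```

```text
rail in caddy mm [ 40.32880321  -1.31840931 -57.86221079] yaw/tilt [105.87734922  20.14975469   0.28591573] F [ 0.68341581 -1.93487702 -2.98664688] 7.0833
slide [-0.021  0.016  0.35 ] ang [-0.0018  0.0008 -0.0006]
```

Call:
servo_tool(
  slide=[
    [-0.02,0.015,0.08],
    [-0.02,0.015,0.18],
    [-0.02,0.015,0.28],
    [-0.02,0.015,0.28],
    [-0.02,0.015,0.28],
  ],
  angular=[
    [0,0,0],
    [0,0,0],
    [0,0,0],
    [0,0,0],
    [0,0,0],
  ],
  hand=[1,1,1,1,1],
)

```text
time_s: 7.5
eef_pos: [0.555, 0.2349, 0.1648]
orientation: [0.138, 0.594, 0.785, -0.107]
ft_force: [0.4, 0.4, -2.8]
width: 0.0193
gripper_force: 69.9
```

```bash
python3 - <<'E'
from h import *
T=cams.camera("top")[:,:,::-1];S=cams.camera("scene")[:,:,::-1]
g,c=inrail(); plan(*tcp(42,-18,20)); plan(*tcp(42,-12,20))
z=lambda im,n:(lambda u,v:(print(n,u,v),cv2.resize(im[v-50:v+50,u-50:u+50],(400,400),interpolation=cv2.INTER_CUBIC))[1])(*map(int,proj(n,g+c.apply([.04,-.04,-.02]))))
cv2.imwrite("pics/z3.png",np.hstack([z(T,"top"),z(S,"scene")]))
y=-.045
for X in ([.051,y,-.001],[.068,y,-.036],[.035,y,-.076],[.035,y,-.026]): print(X,np.round(proj("scene",g+c.apply(X)),1))
ry=R.from_euler("z",RY,degrees=True)
print("rail axis pts",[np.round(proj("scene",rail+ry.apply([0,-d,0])),1) for d in (.045,.1)])
E
```

```text
rail in caddy mm [ 42.13387864   1.11633201 -37.37095083] yaw/tilt [1.05820196e+02 2.00949941e+01 8.54621843e-02] F [-0.0751485  -0.39352543 -3.01044029] 7.6
slide [ 0.002 -0.013  0.243] ang [-0.0008  0.0005 -0.0009]
slide [ 0.002 -0.012  0.318] ang [-0.0008  0.0005 -0.0009]
top 154 246
scene 482 193
[0.051, -0.045, -0.001] [493.2 183.8]
[0.068, -0.045, -0.036] [489.2 202.6]
[0.035, -0.045, -0.076] [470.  225.4]
[0.035, -0.045, -0.026] [482.2 198.2]
rail axis pts [array([481. , 203.9]), array([510.5, 219.3])]
```

View pics/z3.png

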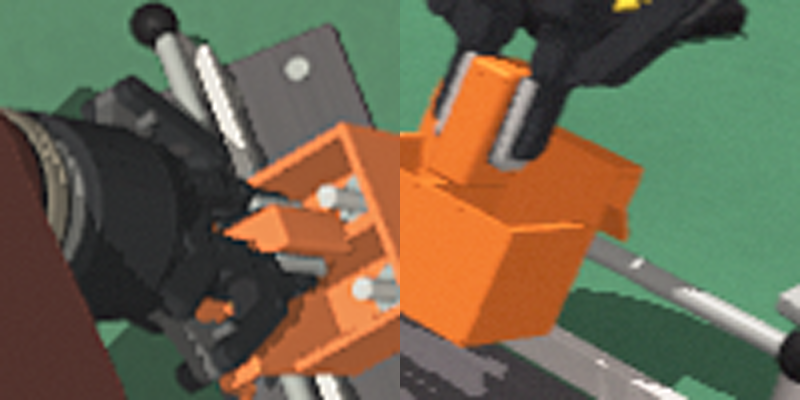

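The crop shows the rail entering between the back face and the flare, at px ≈(480,204.5) against (481,203.9) predicted. The lip tip is at (488,203), so I'll continue down.

Call:
servo_tool(
  slide=[
    [0,-0.01,0.06],
    [0,-0.01,0.12],
    [0,-0.01,0.18],
    [0,-0.01,0.22],
    [0,-0.01,0.22],
    [0,-0.01,0.22],
  ],
  angular=[
    [0,0,0],
    [0,0,0],
    [0,0,0],
    [0,0,0],
    [0,0,0],
    [0,0,0],
  ],
  hand=[1,1,1,1,1,1],
)

```text
time_s: 8.1
eef_pos: [0.5563, 0.2291, 0.1491]
orientation: [0.139, 0.594, 0.785, -0.106]
ft_force: [-0.2, 0.4, -2.6]
width: 0.0191
gripper_force: 70.0
```

```bash
python3 - <<'E'
from h import *
inrail(); plan(*tcp(42,-12,20)); plan(*tcp(42,-10,20))
E
```

```text
rail in caddy mm [ 42.11450108  -0.0498533  -19.19129054] yaw/tilt [105.83567241  20.11284813   0.14558867] F [-0.17579173  0.44813587 -2.55131309] 8.1
slide [0.001 0.002 0.091] ang [-0.0011  0.0006 -0.0009]
slide [0.002 0.002 0.116] ang [-0.0011  0.0006 -0.0009]
```

Call:
servo_tool(
  slide=[
    [0,0,0.03],
    [0,0,0.06],
    [0,0,0.08],
    [0,0,0.08],
    [0,0,0.08],
  ],
  angular=[
    [0,0,0],
    [0,0,0],
    [0,0,0],
    [0,0,0],
    [0,0,0],
  ],
  hand=[1,1,1,1,1],
)

```text
time_s: 8.52
eef_pos: [0.557, 0.2271, 0.1434]
orientation: [0.139, 0.594, 0.785, -0.106]
ft_force: [0.0, -1.0, -1.8]
width: 0.0194
gripper_force: 70.0
```

Call:
servo_tool(
  slide=[
    [0,0,0.01],
    [0,0,0.015],
    [0,0,0.015],
    [0,0,0.015],
  ],
  angular=[
    [0,0,0],
    [0,0,0],
    [0,0,0],
    [0,0,0],
  ],
  hand=[1,1,1,1],
)

```text
time_s: 8.85
eef_pos: [0.5572, 0.2268, 0.1425]
orientation: [0.139, 0.594, 0.785, -0.106]
ft_force: [0.7, 0.4, -3.1]
width: 0.019
gripper_force: 70.0
```

```bash
python3 - <<'E'
from h import *
inrail(); plan(*tcp(42,-10,20))
E
```

```text
rail in caddy mm [ 42.17060369   0.26393999 -12.1896356 ] yaw/tilt [1.05825780e+02 2.01051819e+01 8.66153714e-02] F [ 0.71674359  0.44779682 -3.11483686] 8.85
slide [ 0.002 -0.002  0.028] ang [-0.0008  0.0006 -0.0009]
```

Step down until contact (nominally about 1.2 mm more).

Call:
servo_tool(
  slide=[
    [0,0,0.008],
    [0,0,0.015],
    [0,0,0.015],
    [0,0,0.015],
  ],
  angular=[
    [0,0,0],
    [0,0,0],
    [0,0,0],
    [0,0,0],
  ],
  hand=[1,1,1,1],
)

```text
time_s: 9.18
eef_pos: [0.5574, 0.2264, 0.1414]
orientation: [0.139, 0.594, 0.785, -0.106]
ft_force: [-0.3, -0.2, -2.3]
width: 0.0191
gripper_force: 70.2
```

Call:
servo_tool(
  slide=[
    [0,0,0.006],
    [0,0,0.012],
    [0,0,0.012],
    [0,0,0.012],
  ],
  angular=[
    [0,0,0],
    [0,0,0],
    [0,0,0],
    [0,0,0],
  ],
  hand=[1,1,1,1],
)

```text
time_s: 9.52
eef_pos: [0.5576, 0.2263, 0.1412]
orientation: [0.139, 0.594, 0.785, -0.106]
ft_force: [-3.3, 0.1, 2.4]
width: 0.0193
gripper_force: 70.8
```

```bash
python3 - <<'E'
from h import *
inrail(); 
for t,x in ((15,42.5),(10,43),(5,43.5),(0,44)): plan(*tcp(x,-11,t))
E
```

```text
rail in caddy mm [ 42.21462728   0.49133294 -10.81433307] yaw/tilt [1.05815539e+02 2.00893469e+01 4.55610889e-02] F [-3.2652336   0.14145087  2.36330509] 9.5167
slide [ 0.002 -0.004  0.045] ang [-0.0006  0.0283 -0.001 ]
slide [ 0.006 -0.004  0.091] ang [-0.0005  0.0561 -0.001 ]
slide [ 0.013 -0.004  0.138] ang [-0.0005  0.0838 -0.001 ]
slide [ 0.025 -0.004  0.184] ang [-0.0004  0.1116 -0.0011]
```

Contact came at the modelled seat height, so the lip is hooked. Now I'll swing the front down about the rail.

Call:
servo_tool(
  slide=[
    [0,0,0.022],
    [0.001,0,0.044],
    [0.003,0,0.066],
    [0.005,0,0.088],
    [0.009,0,0.112],
    [0.012,0,0.135],
    [0.012,0,0.135],
    [0.012,0,0.135],
  ],
  angular=[
    [0,0.014,0],
    [0,0.028,0],
    [0,0.042,0],
    [0,0.056,0],
    [0,0.07,0],
    [0,0.084,-0.001],
    [0,0.084,-0.001],
    [0,0.084,-0.001],
  ],
  hand=[1,1,1,1,1,1,1,1],
)

```text
time_s: 10.18
eef_pos: [0.5591, 0.2231, 0.131]
orientation: [0.035, 0.602, 0.797, -0.026]
ft_force: [-0.1, 0.6, 3.5]
width: 0.0194
gripper_force: 70.9
```

```bash
python3 - <<'E'
from h import *
inrail(); 
for t,x in ((3,43.7),(0,44)): plan(*tcp(x,-11,t))
E
```

```text
rail in caddy mm [ 44.26810379   1.00432811 -11.43233113] yaw/tilt [ 1.05918388e+02  5.04809167e+00 -6.82830175e-03] F [-0.13070143  0.60897029  3.47883254] 10.1833
slide [ 0.009 -0.012  0.025] ang [ 0.      0.0114 -0.0005]
slide [ 0.009 -0.012  0.054] ang [ 0.      0.028  -0.0005]
```

Call:
servo_tool(
  slide=[
    [0.002,0,0.018],
    [0.005,0,0.036],
    [0.008,0,0.052],
    [0.008,0,0.052],
    [0.008,0,0.052],
  ],
  angular=[
    [0,0.009,0],
    [0,0.018,0],
    [0,0.028,0],
    [0,0.028,0],
    [0,0.028,0],
  ],
  hand=[1,1,1,1,1],
)

```text
time_s: 10.6
eef_pos: [0.5594, 0.2226, 0.1275]
orientation: [0.001, 0.602, 0.798, -0.001]
ft_force: [-0.6, -2.7, 6.2]
width: 0.0194
gripper_force: 71.3
```

```bash
python3 - <<'E'
from h import *
S=cams.camera("scene")[:,:,::-1]; T=cams.camera("top")[:,:,::-1]
g,c=inrail(); plan(*tcp(44,-11,0)); print(cur()[2]["moment"])
z=lambda im,u,v:cv2.resize(im[v-50:v+50,u-50:u+50],(400,400),interpolation=cv2.INTER_CUBIC)
cv2.imwrite("pics/z4.png",np.hstack([z(T,170,262),z(S,475,205)]))
E
```

```text
rail in caddy mm [ 44.9034649    1.1097875  -11.60758967] yaw/tilt [ 1.05982467e+02  1.96624370e-01 -6.50808717e-03] F [ 0.61310828 -3.01184849  5.6126928 ] 10.7
slide [ 0.011 -0.014  0.009] ang [ 0.      0.0011 -0.0001]
[-0.26774582  0.04801716 -0.05203594]
```

View pics/z4.png

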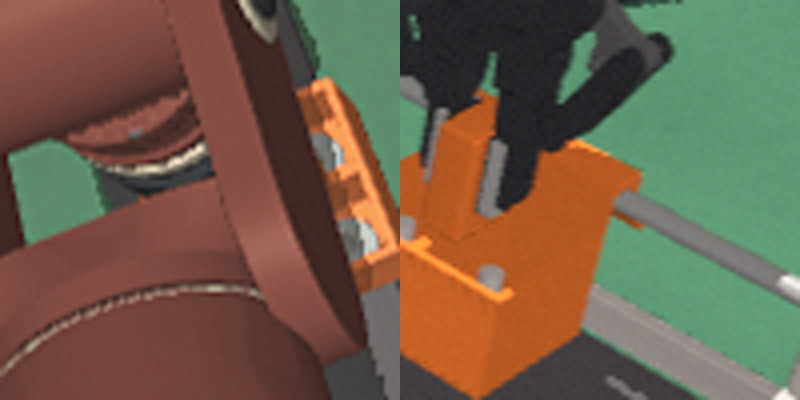

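The rail sits in the slot at the crop's (625,200), the caddy looks level, and its back is on the bar. Next I release and retreat straight up.

Call:
servo_tool(
  slide=[
    [0,0,0],
    [0,0,0],
    [0,0,0],
    [0,0,0],
    [0,0,0],
    [0,0,0],
    [0,0,0],
    [0,0,0],
  ],
  angular=[
    [0,0,0],
    [0,0,0],
    [0,0,0],
    [0,0,0],
    [0,0,0],
    [0,0,0],
    [0,0,0],
    [0,0,0],
  ],
  hand=[0.9,0.6,0.4,0.2,0.2,0.2,0.2,0.2],
  force=20,
)

```text
time_s: 11.37
eef_pos: [0.558, 0.2236, 0.1256]
orientation: [-0.001, 0.602, 0.799, -0.001]
ft_force: [-0.5, -0.3, 0.7]
width: 0.0685
gripper_force: 0.0
```

Call:
servo_tool(
  slide=[
    [0,0,-0.1],
    [0,0,-0.3],
    [0,0,-0.6],
    [0,0,-1],
    [0,0,-1],
    [0,0,-1],
  ],
  angular=[
    [0,0,0],
    [0,0,0],
    [0,0,0],
    [0,0,0],
    [0,0,0],
    [0,0,0],
  ],
  hand=[0.2,0.2,0.2,0.2,0.2,0.2],
)

```text
time_s: 11.87
eef_pos: [0.5601, 0.224, 0.2098]
orientation: [0.001, 0.602, 0.798, 0.002]
ft_force: [-1.0, -0.2, 0.3]
width: 0.0686
gripper_force: 0.0
```

Call:
servo_tool(
  slide=[
    [-0.3,0,-0.3],
    [-0.6,0,-0.6],
    [-1,0,-1],
    [-1,0,-1],
    [-1,0,-1],
    [-1,0,-1],
    [-1,0,-1],
  ],
  angular=[
    [0,0,0],
    [0,0,0],
    [0,0,0],
    [0,0,0],
    [0,0,0],
    [0,0,0],
    [0,0,0],
  ],
  hand=[0.2,0.2,0.2,0.2,0.2,0.2,0.2],
)

```text
time_s: 12.45
eef_pos: [0.5794, 0.1471, 0.2832]
orientation: [-0.003, 0.602, 0.799, -0.002]
ft_force: [-0.1, 1.1, 0.3]
width: 0.0684
gripper_force: 0.0
```

```bash
python3 - <<'E'
from h import *
S=cams.camera("scene")[:,:,::-1]; T=cams.camera("top")[:,:,::-1]
cv2.imwrite("pics/end.png",np.hstack([cv2.resize(S[90:330,90:570],(800,400))]))
g=np.array(tcp(44,-11,0)[0])+Rt(RY)[0].apply(G); c=Rt(RY)[1]
for X in ([.051,-.045,-.001],[-.035,-.045,-.026],[-.035,.045,-.026],[-.035,-.045,-.076]): u,v=proj("scene",g+c.apply(X)); print(X,(u-90)/.6,(v-90)/.6)
E
```

```text
[0.051, -0.045, -0.001] 657.9904289089528 178.7925830325198
[-0.035, -0.045, -0.026] 599.3076268433326 233.49474697851406
[-0.035, 0.045, -0.026] 526.7949845731043 191.26370967377352
[-0.035, -0.045, -0.076] 590.2767590121558 273.8613561033806
```

View pics/end.png

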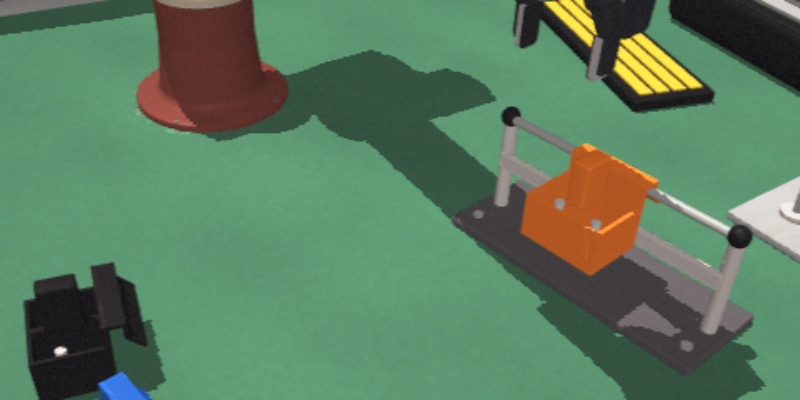

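The caddy hangs level mid-rail: corners at about (657,180), (600,233) and (590,274) match the predictions. The gripper is clear, so I'm handing in.

```bash
python3 -c "
from rig import robot
print(robot.close_job())"
```

```text
the job is handed in; nothing more can be done
None
```

The orange caddy hangs level at mid-rail with its back against the stop bar, released with the gripper clear after about 12.5 s. I never moved the blue or black caddy, and the job is handed in.

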